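# Clamp the whetstone in its ratchet holder

### The job

Get the whetstone ready for sharpening: press down the thumb release on the holder's sliding jaw and, holding it down, push the jaw fully back along its rail, because the jaw stands too close for the stone to fit. Then push the stone flat across the board, square against the rail between the two jaws, and push the sliding jaw up firmly until the stone stays clamped by itself against the sprung end jaw. Only touch, press and push: never pick anything up, and leave the other things on the bar where they stand.

Things in the scene. Friction and masses are not known exactly. Their poses are not given: they have to be found in the camera images.
- holder: Fixed stone holder: wooden board 200 x 320 mm, top at z = 30 (board coordinates, mm; cloth hides its foot). Origin: centre of its underside; x away from the robot, y to the left, z up. A steel rail (x 50 to 74, top z = 44, saw teeth to 47) runs along its far side; at its left end the end jaw (block y 131 to 157, x 5 to 74, top z = 50), at its right end a stop plate (y -153 to -159, top z = 48).
- seat (a point): Middle of the stone's place on the board top, at board (22.5, 22, 30): here the stone touches the rail's near face (x = 50, 14 mm high), and is midway between the jaws when the sliding jaw is fully back.
- jaw_face (a point): Middle of the sliding jaw's rubber face, which looks to board +y (board x = 28, z = 40). The face is on a dark arm, 16 mm thick, that reaches from the rail over the board (x 5 to 50, top z = 49). On the rail behind the arm, towards -y, come the steel thumb paddle and then the tower.
- jaw (a joint): Sliding jaw along the rail, m: 0 to 0.080, growing as it opens (to board -y, right). Gap to the free buffer = 100 mm + value. Starts at 0.005 to 0.030: too narrow for the 150 mm stone; 0.080 is fully back. A pawl in saw teeth (5 mm pitch) bars moving back unless the release is held down. Forward it can be pushed any time (about 4 N), clicking; let go, it may slip back up to 5 mm.
- release (a joint): Thumb release lever, rad: 0 at rest (up, pawl in the teeth), 0.25 fully down (paddle level). Above about 0.13 the pawl is clear of the teeth. It springs up when let go. It takes about 4 N at the paddle's middle, up to 10 N close to the tower.
- paddle (a point): Point on top of the thumb paddle, moving with it, on the rail's centre line (board x = 62), about 23 mm to +y of the tower's wall. The paddle is a ribbed steel plate, 40 mm in x, 38 mm long in y, from the tower towards the arm; at rest it slopes up to +y: this point at z = 71, its +y edge 14 mm on at z = 74. Fully down it is level at z = 64, 3 mm below the tower's wall.
- tower (a point): Centre of the top of the tower, a dark block at the right-hand (-y) end of the sliding jaw: 36 mm in x, 34 mm in y, its upright walls from z = 67 to the top at z = 87. Its +y wall, 17 mm left of this point, is to be pushed when opening, with the paddle held down; its -y wall, 17 mm right of it, when closing.
- buffer (a joint): Sprung buffer plate on the end jaw (rubber face 42 x 18 mm, x 7 to 49), m pressed in: 0 free (face at board y = 112), 0.010 fully in; 5 N at first touch, 8 N at the end. The stone is clamped when the ratchet keeps the buffer partly pressed in; press it nearly fully in (15 to 18 N at the tower) before letting go, as the jaw may slip back by a tooth, 5 mm.
- stone_mid (a point): Centre (half-way up) of the loose grey whetstone, 55 x 150 x 23 mm, 0.3 to 0.46 kg, lying flat on the board in front of the jaws; its long side is its y.
- oil_flask: Small black flask, 57 mm wide, 74 mm high, standing on the board's near right corner (about board -54, -118). Leave it. Origin: centre of its foot.
- brush: Brush with black handle, 134 x 21 x 17 mm, lying on the board behind the rail's left half. Leave it. Origin: middle of its underside.
- jigger: Steel jigger, 44 mm wide, 74 mm high, standing on the board's near left corner (about board -74, 137). Leave it. Origin: centre of its foot.
- pitcher: Small steel milk pitcher, 80 mm high, behind the board at the right. Leave it.
- sugar_caddy: Bamboo box with paper sugar sticks, 60 x 68 mm, 92 mm high, behind the board at the left. Leave it.

How it is judged:
By the outcome, as a careful person would: the job done as asked, in the order asked, and still so for the second after the job is handed in, with the robot touching nothing.
It also fails if it takes over 51 s, if anything falls off the work surface, if the arm or the gripper's body presses on something with over 40 N, if the wrist force passes 120 N, or if a joint passes its speed limit or range.

### The arm

A 6-joint arm with a two-finger parallel gripper is mounted at the origin on a cart in front of the work surface, level with it; the furniture and walls round the work are solid. World frame = base frame: x ahead of the robot, y to its left, z up, the work surface at z = 0. Lengths are in m, angles in degrees, forces in N, time in s.
With the tool pointing down it reaches from about 0.325 to 0.85 m from the base axis. Payload 4.4 kg.
Tool frame: the origin (TCP) lies at the very end of the fingers, on their centre line; the grasp point (between the pads) lies ctrl.grip_point_offset behind it (ctrl.grip_point_offset is the distance from the TCP to the grasp point, in m); z points along the fingers, y is the line along which they close (so a half turn about z gives the same grasp; the last joint's range is limited). The gripper opens to 94 mm and grips with 3 to 60 N. Pads are 16 mm wide; open, the fingers measure 119 mm over their backs; the gripper's body (75 mm by 177 mm) begins 78 mm behind the grasp point.
Start: joints at [-80.816, 11.837, 88.321, -0, 79.842, -8.623], TCP at [0.176, -0.547, 0.205] pointing down, gripper open.
Joint ranges: [-156.59, 156.59], [-49.26, 127.26], [12.9, 141.05], [-63.56, 243.56], [4.71, 150.69], [-161.64, 161.64]. Speed limits (degrees/s): [159.86, 159.86, 180, 180, 180, 180].

### API

Orientations are given as [roll, pitch, yaw] about the fixed x, y, z axes, in that order (R = Rz(yaw) Ry(pitch) Rx(roll)).
In Python, from bench import ctrl, viewer gives the robot as it stands. The module is installed in compiled form; this text tells all that it offers.
- The arm moves only by the shell command python3 -m jog 'ROWS' [FORCE]. ROWS is text: rows parted by semicolons, each of 7 numbers parted by spaces: the turn, a rotation vector about the tool's x, y, z in rad, then the shift along the tool's x, y, z in m, then the closure, from 0 (fully open) to 1 (shut). In form: rx ry rz tx ty tz jaw; .... A call has 1 to 5 rows; each row shifts and turns the commanded pose from where the row before left it, along the tool's axes as they then stand; what a row does not reach is not made up. A row lasts 1/8 s, in which the tool goes at most 62.5 mm and 10.7 degrees, less where a joint would pass 70% of its speed; a pose out of reach is approached as far as the arm can. A call is refused whole if a number of a shift passes 0.0625 or a number of a turn 0.188, either way. A call with a gripper value outside its range is refused whole. The fingers move at their own pace and stop on an object; FORCE is the grip in N (left out, the last holds). Time passes only in rows, so rows that do not move let the fingers close. It gives the time, the measured TCP pose, the force, the opening and the grip force at its end, in the units of the state.
- ctrl.state(): the state, without advancing time (a new reading comes with each control period).
- viewer.snapshot(name): name is "scene" or "top" or "wrist"; returns a dict with "img" (480x640x3 uint8, red, green, blue), "mtx" (3x3 intrinsics, pixels), "camera_from_world" (4x4, takes a point from world to camera coordinates). Camera axes: x right, y down, z forward; pixel columns grow to the right and rows downward; lengths in m; the calibration is good to about 2 mm. A picture is of the moment at which its call begins. There is no depth.
- ctrl.job_done(): hands the job in; it is judged then, once.
The state is a dict: "time": time; "q": joint angles; "dq": joint speeds; "joint_efforts": joint torques, N m; "tool_pos": TCP position; "orientation": TCP orientation; "ft_force": force on the tool from outside, world axes, zero at the start; "wrist_torque": the same for the moment, N m; "grip_width": opening from 0.0 (shut) to 1.0 (fully open); "grip_force": force on a finger pad.
Only numpy, scipy, OpenCV 4.12 (cv2) and the standard library are available. Lean on these libraries where they do the work, as an engineer would, in place of code of your own. Each camera call takes 0.05 s, during which the arm holds its last target. There are 200 camera calls.

## Working session

There is one attempt and no reset: what is moved stays moved. The work goes in short steps, Python scripts to look and compute and a shell command to move; the robot and the scene stay as the last step left them, time stands still between calls to the robot, and variables do not carry over. Pictures are saved under pics/ and viewed, at most 10 in all, crops included, and the job is handed in when it is done.

```bash
mkdir -p pics; cat > h.py <<'E'
import numpy as np, cv2
from bench import ctrl, viewer
def snap(n,f):
    d=viewer.snapshot(n); cv2.imwrite('pics/'+f+'.png',d['img'][:,:,::-1]); np.savez('pics/'+f+'.npz',**d); return d
def load(f): return np.load('pics/'+f+'.npz')
def ray(d,u,v,z):
    T=d['camera_from_world'];R=T[:3,:3];c=-R.T@T[:3,3]
    r=R.T@np.linalg.inv(d['mtx'])@np.array([u,v,1.]); return c+r*(z-c[2])/r[2]
def proj(d,p):
    q=d['camera_from_world'][:3,:3]@np.array(p)+d['camera_from_world'][:3,3]; q=d['mtx']@q; return q[:2]/q[2]
E
python3 - <<'E'
from h import *
for n in('top','scene'):
    d=snap(n,n+'0'); T=d['camera_from_world'];print(n,-T[:3,:3].T@T[:3,3],d['mtx'][0])
s=ctrl.state();print(s['tool_pos'],s['orientation'],s['ft_force'],s['time'],ctrl.grip_point_offset)
E
```

```text
top [0.46555397 0.09065193 1.1068695 ] [519.81024916   0.         324.83069149]
scene [0.07766144 0.50207329 0.47245902] [442.25003606   0.         316.89228525]
[ 0.17570179 -0.54673255  0.20441104] [-1.79883718e+02 -1.63674342e-02  1.78075948e+01] [ 0.58529901  0.03309927 -0.34665965] 0.1 0.0188
```

View pics/top0.png

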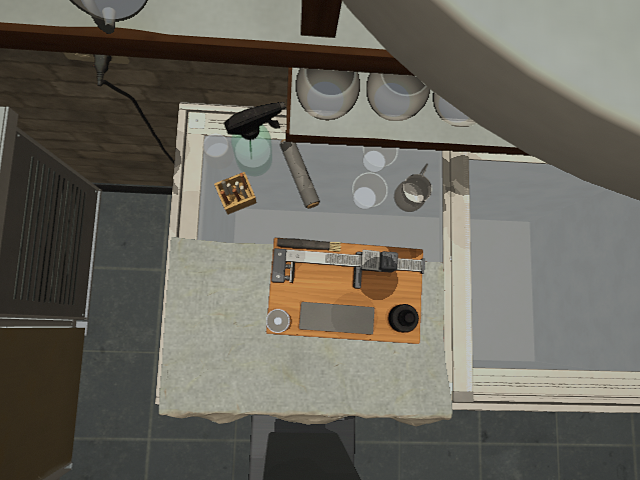

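View pics/scene0.png

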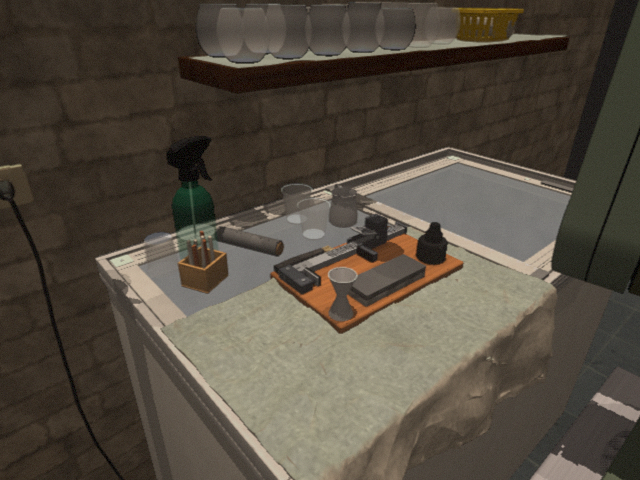

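The top view shows the board at about (267–424, 237–343). The stone is at (337,318), the tower at (388,262), the arm at (357,276), the flask at (403,318) and the jigger at (279,320). Next I'll take a crop and fit the contours.

```bash
python3 - <<'E'
from h import *
d=load('top0'); im=d['img']; hsv=cv2.cvtColor(im,cv2.COLOR_RGB2HSV)
c=im[225:355,255:435]; cv2.imwrite('pics/c0.png',cv2.resize(c,None,fx=4.4,fy=4.4,interpolation=cv2.INTER_CUBIC)[:,:,::-1])
m=cv2.inRange(hsv,(5,110,60),(20,255,255)); m[:225]=0;m[355:]=0;m[:,:255]=0;m[:,435:]=0
p=cv2.findNonZero(m); h=cv2.convexHull(p); ap=cv2.approxPolyDP(h,4,True)[:,0]
print('board hull',ap.tolist())
b=cv2.boxPoints(cv2.minAreaRect(h)); print(b)
P=np.array([ray(d,*q,0.03) for q in b]); print(P.round(4)); print('sides',np.linalg.norm(P[1]-P[0]),np.linalg.norm(P[2]-P[1]),'mid',P.mean(0))
# stone: non-orange within region
g=cv2.inRange(hsv,(0,0,40),(179,90,140)); r=np.zeros_like(g); r[296:340,293:382]=g[296:340,293:382]
r=cv2.morphologyEx(r,cv2.MORPH_OPEN,np.ones((5,5)))
cs=max(cv2.findContours(r,0,1)[0],key=cv2.contourArea); b=cv2.boxPoints(cv2.minAreaRect(cs)); print(b)
P=np.array([ray(d,*q,0.053) for q in b]); print(P.round(4)); print('sides',np.linalg.norm(P[1]-P[0]),np.linalg.norm(P[2]-P[1]),'mid',P.mean(0))
E
```

```text
board hull [[422, 250], [418, 343], [267, 333], [274, 238]]
[[265.84933 333.01865]
 [272.9849  237.4019 ]
 [425.9539  248.81747]
 [418.81833 344.4342 ]]
[[ 0.4508  0.1209  0.03  ]
 [ 0.6478  0.1153  0.03  ]
 [ 0.6369 -0.2106  0.03  ]
 [ 0.4362 -0.1947  0.03  ]]
sides 0.1971181295984157 0.3261531093544983 mid [ 0.54293151 -0.04227076  0.03      ]
[[298.66495 328.69034]
 [300.61417 301.40097]
 [374.23856 306.65988]
 [372.28934 333.94925]]
[[ 0.4614  0.0556  0.053 ]
 [ 0.5157  0.0536  0.053 ]
 [ 0.5098 -0.0964  0.053 ]
 [ 0.4551 -0.0931  0.053 ]]
sides 0.0542921266562197 0.15017033765935822 mid [ 0.48549333 -0.02009135  0.053     ]
```

View pics/c0.png

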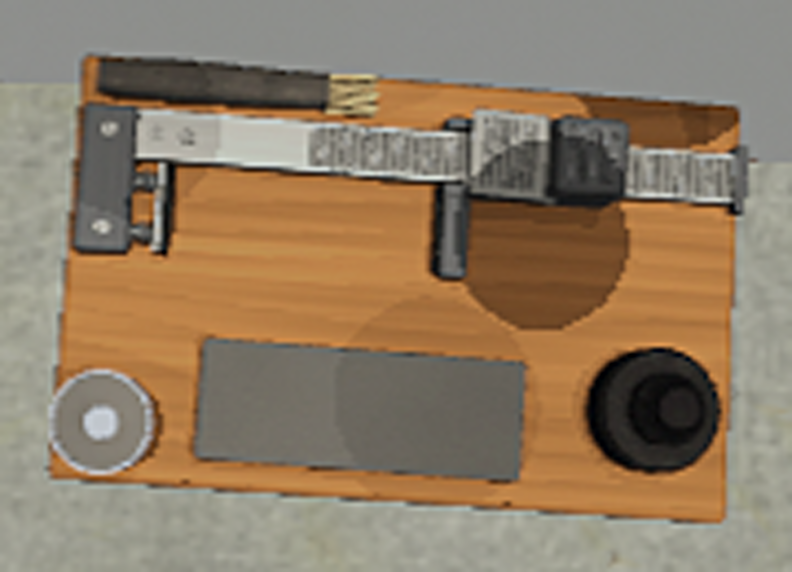

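The crop shows the end jaw with corners at (83,102), (75,250) and (130,252). The tower top spans (548–628, 117–205), the paddle (470–550, 108–200) and the arm (432–468, 118–280). The stone's corners are (203,338), (525,362), (520,480) and (195,458). I'll fit the board pose from these known points.

```bash
python3 - <<'E'
from h import *
d=load('top0')
R=lambda u,v,z: ray(d,255+u/4.4-.4,225+v/4.4-.4,z)[:2]
A=[((85,55),(.1,.16,.03)),((723,520),(-.1,-.16,.03)),((50,477),(-.1,.16,.03)),((83,102),(.074,.157,.05)),((75,250),(.005,.157,.05)),((130,252),(.005,.131,.05)),((748,147),(.074,-.159,.048)),((742,213),(.05,-.159,.048))]
W=np.array([R(*u,b[2]) for u,b in A]);B=np.array([b[:2] for _,b in A])
Bc=B-B.mean(0);Wc=W-W.mean(0);U,S,Vt=np.linalg.svd(Bc.T@Wc);Q=(U@Vt).T
o=W.mean(0)-Q@B.mean(0);print('yaw',np.degrees(np.arctan2(Q[1,0],Q[0,0])),'o',o);print('resid mm',((W-o-B@Q.T)*1000).round(1).tolist())
np.savez('board.npz',Q=Q,o=o)
tb=lambda w:(Q.T@(w-o)*1000).round(1)
print('tower',[tb(R(u,v,.087)) for u,v in((556,117),(630,122),(625,206),(550,200))])
print('paddle pts',[tb(R(u,v,.073)) for u,v in((475,108),(468,193))])
print('arm face',[tb(R(u,v,.049)) for u,v in((432,276),(465,281))])
S=[tb(R(u,v,.053)) for u,v in((203,338),(525,362),(520,480),(195,458))];print('stone',S,np.mean(S,0))
print('flask',tb(R(655,408,.05)),'jigger',tb(R(102,420,.074)))
E
```

```text
yaw -2.1829908097720274 o [ 0.54356139 -0.04136763]
resid mm [[-1.0, -1.3], [2.0, 2.5], [1.1, -1.6], [-0.5, 0.2], [-0.5, -1.8], [0.5, -1.0], [3.0, 0.4], [-4.6, 2.5]]
tower [array([ 78. , -58.4]), array([ 78.4, -92.6]), array([ 39.7, -92. ]), array([ 39.8, -57.4])]
paddle pts [array([ 81.5, -23. ]), array([ 41.9, -21.9])]
arm face [array([  4.8, -10.7]), array([  3.6, -26.3])]
stone [array([-31.5,  93.6]), array([-32.1, -55.7]), array([-85.9, -56.1]), array([-85.8,  93.2])] [-58.825  18.75 ]
flask [ -48.9 -118.2] jigger [-71.8 136.4]
```

The measurements agree with the given sizes: tower 34 mm, arm 16 mm, stone 54 x 149 mm. The jaw face is at y ≈ -11, so the jaw is open about 0.023. First I'll square the tool to the board (about 20° about tool z) and close the fingers.

```bash
cat > go.py <<'E'
import sys
from h import *
from scipy.spatial.transform import Rotation as Ro
b=np.load('board.npz');Q,o=b['Q'],b['o']
s=ctrl.state();t=np.array(s['tool_pos']);R=Ro.from_euler('xyz',s['orientation'],degrees=True).as_matrix()
print('t',s['time'],'board mm',(Q.T@(t[:2]-o)*1000).round(1),'z',(t[2]*1000).round(1),'rpy',np.round(s['orientation'],2),'F',np.round(s['ft_force'],1),'grip',round(s['grip_width'],2))
if len(sys.argv)>1:
    x,y,z=[float(v)/1000 for v in sys.argv[1:4]]
    w=np.r_[o+Q@[x,y],z];print('need shift tool mm',(R.T@(w-t)*1000).round(1))
    yaw=-2.18;Rt=Ro.from_euler('xyz',[180,0,yaw],degrees=True).as_matrix();print('need turn',Ro.from_matrix(R.T@Rt).as_rotvec().round(4))
E
python3 -m jog '0 0 0.175 0 0 0 1; 0 0 0.174 0 0 0 1; 0 0 0 0 0 0 1; 0 0 0 0 0 0 1' 20; python3 go.py 60 -42 110
```

```text
time: 0.6
tool_pos: [0.1758, -0.5472, 0.2051]
orientation: [-180.0, 0.0, -2.0]
ft_force: [-0.4, -0.3, 0.4]
grip_width: 0.606
grip_force: 0.0
t 0.6 board mm [-348.2 -519.5] z 205.1 rpy [-1.7996e+02  1.0000e-02 -2.0500e+00] F [-0.4 -0.3  0.4] grip 0.61
need shift tool mm [ 409.4 -476.4   95.4]
need turn [-0.0007  0.0002  0.0023]
```

```bash
python3 -m jog '0 0 0 0.037 -0.043 0 1; 0 0 0 0.037 -0.043 0 1; 0 0 0 0.037 -0.043 0 1; 0 0 0 0.037 -0.043 0 1; 0 0 0 0.037 -0.043 0 1' ; python3 -m jog '0 0 0 0.037 -0.043 0 1; 0 0 0 0.037 -0.043 0 1; 0 0 0 0.037 -0.043 0 1; 0 0 0 0.037 -0.043 0 1; 0 0 0 0 0 0 1' >/dev/null; python3 go.py 60 -42 110
```

```text
time: 1.23
tool_pos: [0.3699, -0.3382, 0.2056]
orientation: [180.0, -0.0, -2.1]
ft_force: [0.6, 0.1, -0.2]
grip_width: 0.08
grip_force: 0.0
t 1.85 board mm [ -13.5 -129.7] z 205.3 rpy [-1.7996e+02 -2.0000e-02 -1.7600e+00] F [ 0.5 -0.1 -0.2] grip 0.0
need shift tool mm [ 74.1 -87.1  95.4]
need turn [-0.0007 -0.0003  0.0074]
```

```bash
python3 -m jog '0 0 0.005 0.037 -0.043 0 1; 0 0 0 0.037 -0.044 0 1; 0 0 0 0 0 0.05 1; 0 0 0 0 0 0.045 1; 0 0 0 0 0 0 1'; python3 go.py 60 -42 64; python3 - <<'E'
from h import *
d=snap('wrist','w1')
d=snap('scene','s1'); cv2.imwrite('pics/s1c.png',cv2.resize(d['img'][170:330,260:480],None,fx=3.5,fy=3.5,interpolation=cv2.INTER_CUBIC)[:,:,::-1])
E
```

```text
time: 2.48
tool_pos: [0.5964, -0.0894, 0.1058]
orientation: [-179.9, 0.6, -2.5]
ft_force: [0.9, -0.0, 1.1]
grip_width: 0.004
grip_force: 0.0
t 2.475 board mm [ 54.6 -46. ] z 105.8 rpy [-179.88    0.6    -2.47] F [ 0.9 -0.   1.1] grip 0.0
need shift tool mm [ 5.8 -3.9 41.8]
need turn [-0.0022  0.0105 -0.0051]
```

View pics/s1c.png

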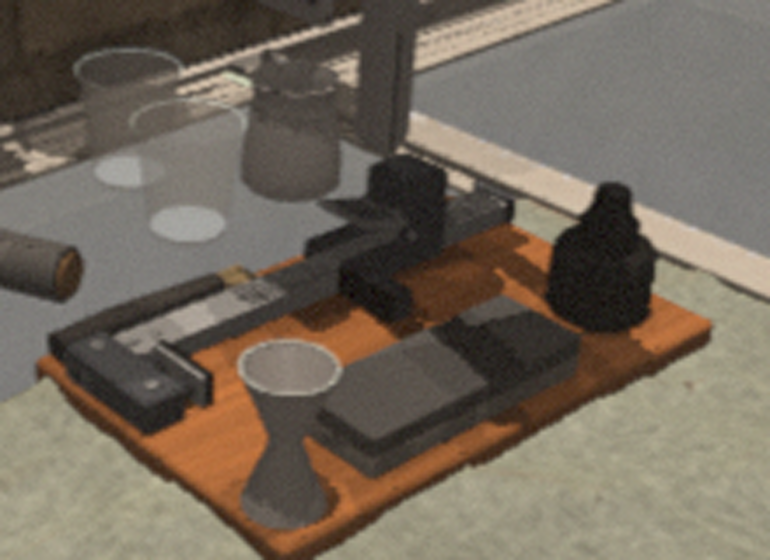

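View pics/w1.png

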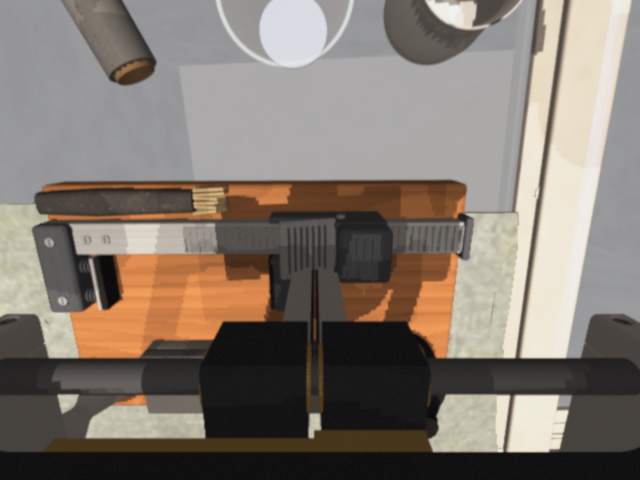

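The wrist view shows the fingertips at about (315,270), just left of the tower wall at x ≈ 337. The tower top is about (337–390, 213–283) and the paddle about (280–337, 220–270). I'll check these positions through the wrist calibration.

```bash
python3 go.py 60 -42 64; python3 - <<'E'
from h import *
b=np.load('board.npz');Q,o=b['Q'],b['o']
d=load('w1');tb=lambda w:(Q.T@(w[:2]-o)*1000).round(1)
for n,u,v,z in(('towTL',334,213,.087),('towTR',384,212,.087),('towBL',339,270,.087),('towBR',391,267,.087),('stop',470,218,.048),('boardFR',465,183,.03),('endjFL',36,228,.05),('boardFL',45,183,.03)):print(n,tb(ray(d,u,v,z)))
s=ctrl.state();print('tcp proj',proj(d,s['tool_pos']))
E
```

```text
t 2.575 board mm [ 59.3 -47. ] z 111.3 rpy [ 1.7998e+02 -3.0000e-02 -2.5100e+00] F [-0.2  0.2  0.5] grip 0.01
need shift tool mm [ 0.7 -5.1 47.3]
need turn [ 0.0004 -0.0006 -0.0057]
towTL [ 90.1 -57.9]
towTR [ 90.6 -87.1]
towBL [ 54.4 -61.3]
towBR [ 56.2 -93.1]
stop [  77.7 -155.8]
boardFR [ 100.  -157.3]
endjFL [ 72.2 150.4]
boardFL [101.3 152.9]
tcp proj [315.79196507 278.27433502]
```

```bash
python3 -m jog '0 0 -0.005 0.001 -0.007 0 1; 0 0 0 0 0 0 1; 0 0 0 0 0 0.03 1; 0 0 0 0 0 0 1; 0 0 0 0 0 0 1'; python3 go.py 60 -42 64
```

```text
time: 3.2
tool_pos: [0.6028, -0.0828, 0.0816]
orientation: [180.0, -0.1, -2.2]
ft_force: [-0.2, -0.2, 1.0]
grip_width: 0.006
grip_force: 0.0
t 3.2 board mm [ 60.8 -39.1] z 81.6 rpy [ 1.7998e+02 -8.0000e-02 -2.1800e+00] F [-0.2 -0.2  1. ] grip 0.01
need shift tool mm [-0.8  2.9 17.6]
need turn [ 0.0004 -0.0015  0.    ]
```

```bash
python3 -m jog '0 0 0 0 0.003 0.007 1; 0 0 0 0 0 0.004 1; 0 0 0 0 0 0.003 1; 0 0 0 0 0 0.002 1; 0 0 0 0 0 0 1'; python3 go.py 60 -45 64
```

```text
time: 3.82
tool_pos: [0.6026, -0.0857, 0.0651]
orientation: [180.0, -0.1, -2.2]
ft_force: [-1.2, 0.5, 4.9]
grip_width: 0.007
grip_force: 2.4
t 3.825 board mm [ 60.7 -42. ] z 65.1 rpy [ 1.7999e+02 -6.0000e-02 -2.1900e+00] F [-1.2  0.5  4.9] grip 0.01
need shift tool mm [-0.7  3.   1.1]
need turn [ 0.0002 -0.0011 -0.0001]
```

```bash
python3 -m jog '0 0 0 0 0 0.002 1; 0 0 0 0 0.003 0 1; 0 0 0 0 0.003 0 1; 0 0 0 0 0.005 0 1; 0 0 0 0 0 0 1'; python3 go.py 60 -102 64
```

```text
time: 4.45
tool_pos: [0.6022, -0.0977, 0.0641]
orientation: [179.9, -0.1, -2.2]
ft_force: [-2.7, -0.5, 9.6]
grip_width: 0.002
grip_force: 4.7
t 4.45 board mm [ 60.7 -54. ] z 64.1 rpy [ 1.7991e+02 -7.0000e-02 -2.2000e+00] F [-2.7 -0.5  9.6] grip 0.0
need shift tool mm [-0.7 48.   0.2]
need turn [ 0.0015 -0.0012 -0.0004]
```

```bash
python3 -m jog '0 0 0 0 0.006 0 1; 0 0 0 0 0.008 0 1; 0 0 0 0 0.008 0 1; 0 0 0 0 0.008 0 1; 0 0 0 0 0 0 1'; python3 go.py 60 -102 64
```

```text
time: 5.08
tool_pos: [0.601, -0.1282, 0.0642]
orientation: [179.9, -0.1, -2.2]
ft_force: [-2.7, -0.3, 8.2]
grip_width: 0.002
grip_force: 4.5
t 5.075 board mm [ 60.7 -84.6] z 64.2 rpy [ 1.7988e+02 -8.0000e-02 -2.2200e+00] F [-2.7 -0.3  8.2] grip 0.0
need shift tool mm [-0.7 17.4  0.2]
need turn [ 0.0021 -0.0013 -0.0007]
```

```bash
python3 -m jog '0 0 0 0 0.006 0 1; 0 0 0 0 0.006 0 1; 0 0 0 0 0.004 0 1; 0 0 0 0 0.003 0 1; 0 0 0 0 0 0 1'; python3 go.py 60 -102 64
```

```text
time: 5.7
tool_pos: [0.6009, -0.1431, 0.0642]
orientation: [-179.7, -0.1, -2.2]
ft_force: [-0.8, 6.8, 10.3]
grip_width: 0.007
grip_force: 5.1
t 5.7 board mm [ 61.2 -99.5] z 64.2 rpy [-1.7975e+02 -1.2000e-01 -2.2100e+00] F [-0.8  6.8 10.3] grip 0.01
need shift tool mm [-1.2  2.5  0.2]
need turn [-0.0044 -0.0022 -0.0005]
```

```bash
python3 -m jog '0 0 0 0 0.003 0 1; 0 0 0 0 0.003 0 1; 0 0 0 0 0 0 1; 0 0 0 0 0 0 1'; python3 go.py 60 -102 64
```

```text
time: 6.2
tool_pos: [0.6012, -0.1477, 0.0646]
orientation: [-179.6, -0.2, -2.2]
ft_force: [-0.7, 10.6, 12.2]
grip_width: 0.004
grip_force: 7.3
t 6.2 board mm [  61.7 -104. ] z 64.6 rpy [-1.7964e+02 -1.7000e-01 -2.2000e+00] F [-0.7 10.6 12.2] grip 0.0
need shift tool mm [-1.7 -2.   0.6]
need turn [-0.0064 -0.003  -0.0003]
```

```bash
python3 -m jog '0 0 0 0 0.003 0 1; 0 0 0 0 0.003 0 1; 0 0 0 0 0 0 1; 0 0 0 0 0 0 1'; python3 go.py 60 -102 64
```

```text
time: 6.7
tool_pos: [0.6012, -0.1477, 0.0647]
orientation: [-179.1, -0.1, -2.2]
ft_force: [0.2, 24.0, 16.1]
grip_width: 0.002
grip_force: 15.1
t 6.7 board mm [  61.6 -104.1] z 64.7 rpy [-1.7908e+02 -1.3000e-01 -2.1800e+00] F [ 0.2 24.  16.1] grip 0.0
need shift tool mm [-1.6 -2.   0.7]
need turn [-0.016  -0.0023  0.0001]
```

```bash
python3 -m jog '0 0 0 0 -0.005 -0.008 1; 0 0 0 0 -0.003 -0.03 1; 0 0 0 0 0 -0.05 1; 0 0 0 0 0 0 0.5; 0 0 0 0 0 0 0'; python3 go.py -108 22 150; python3 - <<'E'
from h import *
d=snap('top','t2'); cv2.imwrite('pics/t2c.png',cv2.resize(d['img'][225:355,255:435],None,fx=4.4,fy=4.4,interpolation=cv2.INTER_CUBIC)[:,:,::-1])
E
```

```text
time: 7.32
tool_pos: [0.5989, -0.1495, 0.1496]
orientation: [-180.0, 0.1, -2.2]
ft_force: [-0.6, 0.7, -0.7]
grip_width: 0.184
grip_force: 0.0
t 7.325 board mm [  59.5 -106. ] z 149.6 rpy [-1.7999e+02  7.0000e-02 -2.2000e+00] F [-0.6  0.7 -0.7] grip 0.18
need shift tool mm [-167.5 -127.9   -0.2]
need turn [-0.0002  0.0013 -0.0003]
```

View pics/t2c.png

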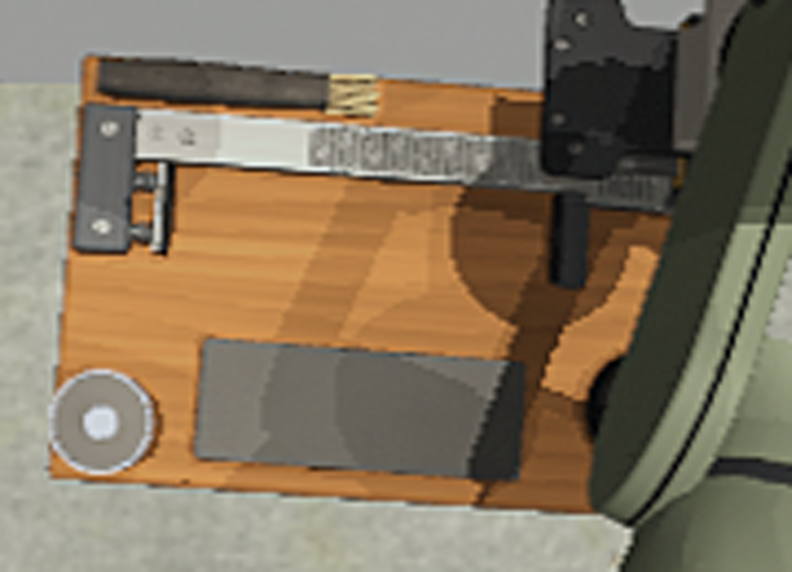

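The arm's left edge moved from x = 432 to about 552 in the crop, which is about 57 mm. The jaw is therefore fully back, with its face at about -68. Next I'll move the open fingers to the near side of the stone.

```bash
python3 -m jog '0 0 0 -0.042 -0.032 0 0; 0 0 0 -0.042 -0.032 0 0; 0 0 0 -0.042 -0.032 0 0; 0 0 0 -0.042 -0.032 0 0; 0 0 0 0 0 0 0'>/dev/null; python3 -m jog '0 0 0 0 0 0 0; 0 0 0 0 0 0 0'; python3 go.py -108 21 39
```

```text
time: 8.25
tool_pos: [0.4376, -0.016, 0.1504]
orientation: [180.0, -0.0, -2.2]
ft_force: [0.6, -0.9, -0.1]
grip_width: 0.966
grip_force: 0.0
t 8.25 board mm [-106.8   21.3] z 150.4 rpy [ 1.7999e+02 -1.0000e-02 -2.2500e+00] F [ 0.6 -0.9 -0.1] grip 0.97
need shift tool mm [ -1.2   0.3 111.4]
need turn [ 0.0002 -0.0002 -0.0011]
```

```bash
python3 -m jog '0 0 0 0 0 0.05 0; 0 0 0 0 0 0.04 0; 0 0 0 0 0 0.021 0; 0 0 0 0 0 0 0; 0 0 0 0 0 0 0'; python3 go.py -14 21 39
```

```text
time: 8.88
tool_pos: [0.438, -0.0159, 0.0402]
orientation: [180.0, -0.1, -2.2]
ft_force: [-0.2, -1.3, 0.5]
grip_width: 0.998
grip_force: 0.0
t 8.875 board mm [-106.5   21.5] z 40.2 rpy [ 1.7998e+02 -8.0000e-02 -2.2300e+00] F [-0.2 -1.3  0.5] grip 1.0
need shift tool mm [92.5  0.4  1.3]
need turn [ 0.0003 -0.0015 -0.0008]
```

```bash
python3 -m jog '0 0 0 0.008 0 0.002 0; 0 0 0 0.008 0 0 0; 0 0 0 0.01 0 0 0; 0 0 0 0.01 0 0 0; 0 0 0 0.01 0 0 0'; python3 -m jog '0 0 0 0.01 0 0 0; 0 0 0 0.01 0 0 0; 0 0 0 0.01 0 0 0; 0 0 0 0.006 0 0 0; 0 0 0 0 0 0 0'; python3 go.py -13 21 39
```

```text
time: 9.5
tool_pos: [0.4811, -0.0167, 0.0376]
orientation: [-180.0, 0.3, -2.2]
ft_force: [-7.2, 0.3, 6.5]
grip_width: 1.003
grip_force: 3.3
time: 10.12
tool_pos: [0.5193, -0.0183, 0.0377]
orientation: [-180.0, -0.0, -2.2]
ft_force: [-1.9, 0.7, 1.3]
grip_width: 0.998
grip_force: 0.7
t 10.125 board mm [-25.2  22.1] z 37.7 rpy [-1.80e+02 -5.00e-02 -2.18e+00] F [-1.9  0.7  1.3] grip 1.0
need shift tool mm [12.2  1.1 -1.3]
need turn [-0.     -0.0008  0.    ]
```

```bash
python3 -m jog '0 0 0 0.005 0 0 0; 0 0 0 0.004 0 0 0; 0 0 0 0.003 0 0 0; 0 0 0 0.002 0 0 0; 0 0 0 0 0 0 0'; python3 -m jog '0 0 0 0.002 0 0 0; 0 0 0 0.002 0 0 0; 0 0 0 0 0 0 0'; python3 go.py -13 21 39
```

```text
time: 10.75
tool_pos: [0.5302, -0.0187, 0.0373]
orientation: [-180.0, 0.3, -2.2]
ft_force: [-9.0, 0.1, 8.0]
grip_width: 1.001
grip_force: 4.6
time: 11.12
tool_pos: [0.5302, -0.0186, 0.0369]
orientation: [-180.0, 0.8, -2.2]
ft_force: [-18.2, -0.4, 16.0]
grip_width: 0.998
grip_force: 9.0
t 11.125 board mm [-14.3  22.2] z 36.9 rpy [-179.99    0.82   -2.17] F [-18.2  -0.4  16. ] grip 1.0
need shift tool mm [ 1.2  1.2 -2.1]
need turn [-0.0002  0.0144  0.0002]
```

```bash
python3 -m jog '0 0 0 -0.02 0 0 0; 0 0 0 -0.02 0 0 0; 0 0 0 0 0 -0.055 0; 0 0 0 0 0 -0.055 0.5; 0 0 0 0 0 0 1'; python3 go.py 60 -174 150; python3 - <<'E'
from h import *
snap('wrist','w3')
E
```

```text
time: 11.75
tool_pos: [0.5027, -0.0187, 0.1536]
orientation: [179.9, -0.9, -2.2]
ft_force: [0.6, 0.8, -0.0]
grip_width: 0.818
grip_force: 0.0
t 11.75 board mm [-41.7  21.1] z 153.6 rpy [179.86  -0.91  -2.19] F [ 0.6  0.8 -0. ] grip 0.82
need shift tool mm [101.7 195.1   5.7]
need turn [ 0.0024 -0.0158 -0.0002]
```

View pics/w3.png

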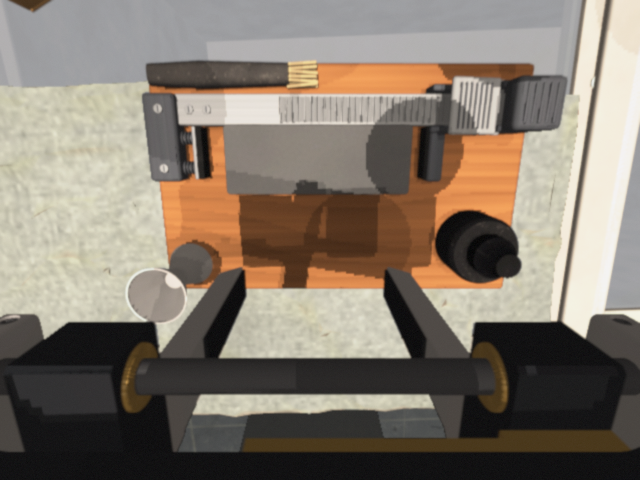

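The wrist view shows the stone at (226–412, 122–195), square against the rail between the buffer at x ≈ 205 and the jaw arm at x ≈ 420. Everything else stands untouched. Next I'll go to the right of the tower with the fingers closed.

```bash
python3 -m jog '0 0 0 0.026 0.049 0 1; 0 0 0 0.026 0.049 0 1; 0 0 0 0.026 0.049 0 1; 0 0 0 0.026 0.049 0 1; 0 0 0 0 0 0 1'>/dev/null; python3 -m jog '0 0 0 0 0 0 1; 0 0 0 0 0 0 1;0 0 0 0 0 0 1'; python3 go.py 60 -172 72
```

```text
time: 12.8
tool_pos: [0.5928, -0.216, 0.1475]
orientation: [-180.0, 0.0, -2.1]
ft_force: [-0.4, -0.4, -0.0]
grip_width: 0.003
grip_force: 0.0
t 12.8 board mm [  55.8 -172.6] z 147.5 rpy [-179.99    0.     -2.1 ] F [-0.4 -0.4 -0. ] grip 0.0
need shift tool mm [ 4.2 -0.6 75.5]
need turn [-0.0002  0.0001  0.0014]
```

```bash
python3 -m jog '0 0 0 0.005 0 0.04 1; 0 0 0 0 0 0.036 1; 0 0 0 0 0 0 1; 0 0 0 0 0 0 1'; python3 go.py 60 -172 72;  python3 -m jog '0 0 0 0 -0.006 0 1; 0 0 0 0 -0.005 0 1; 0 0 0 0 -0.004 0 1; 0 0 0 0 -0.004 0 1; 0 0 0 0 0 0 1'; python3 go.py 60 -131 72
```

```text
time: 13.3
tool_pos: [0.5989, -0.2176, 0.073]
orientation: [179.9, -0.1, -2.2]
ft_force: [0.7, -0.1, 0.4]
grip_width: 0.004
grip_force: 0.0
t 13.3 board mm [  62. -174.] z 73.0 rpy [ 1.7995e+02 -1.1000e-01 -2.1500e+00] F [ 0.7 -0.1  0.4] grip 0.0
need shift tool mm [-2. -2.  1.]
need turn [ 0.0009 -0.002   0.0004]
time: 13.92
tool_pos: [0.5995, -0.1988, 0.0723]
orientation: [180.0, -0.1, -2.2]
ft_force: [0.3, -2.9, 2.4]
grip_width: 0.003
grip_force: 1.6
t 13.925 board mm [  61.9 -155.2] z 72.3 rpy [ 1.7995e+02 -1.1000e-01 -2.1900e+00] F [ 0.3 -2.9  2.4] grip 0.0
need shift tool mm [ -1.9 -24.2   0.2]
need turn [ 0.0008 -0.0019 -0.0001]
```

```bash
python3 -m jog '0 0 0 0 -0.005 0 1; 0 0 0 0 -0.005 0 1; 0 0 0 0 -0.005 0 1; 0 0 0 0 -0.004 0 1; 0 0 0 0 0 0 1'; python3 go.py 60 -122 72; python3 -m jog '0 0 0 0 -0.003 0 1; 0 0 0 0 -0.003 0 1;0 0 0 0 0 0 1'; python3 go.py 60 -122 72
```

```text
time: 14.55
tool_pos: [0.6001, -0.1807, 0.0721]
orientation: [179.9, -0.1, -2.2]
ft_force: [0.3, -5.6, 3.7]
grip_width: 0.004
grip_force: 3.1
t 14.55 board mm [  61.8 -137.1] z 72.1 rpy [ 1.7985e+02 -9.0000e-02 -2.1800e+00] F [ 0.3 -5.6  3.7] grip 0.0
need shift tool mm [ -1.8 -15.1   0. ]
need turn [ 0.0026 -0.0016 -0.    ]
time: 14.92
tool_pos: [0.6003, -0.1761, 0.0721]
orientation: [179.7, -0.1, -2.2]
ft_force: [0.2, -9.2, 3.7]
grip_width: 0.003
grip_force: 4.5
t 14.925 board mm [  61.8 -132.5] z 72.1 rpy [ 1.7972e+02 -1.0000e-01 -2.1800e+00] F [ 0.2 -9.2  3.7] grip 0.0
need shift tool mm [ -1.8 -10.5   0.1]
need turn [ 0.0048 -0.0018 -0.    ]
```

```bash
python3 -m jog '0 0 0 0 -0.003 0 1; 0 0 0 0 -0.003 0 1;0 0 0 0 0 0 1'; python3 go.py 60 -122 72;python3 -m jog '0 0 0 0 -0.002 0 1; 0 0 0 0 -0.002 0 1;0 0 0 0 0 0 1'; python3 go.py 60 -122 72
```

```text
time: 15.3
tool_pos: [0.6005, -0.1718, 0.0722]
orientation: [179.6, -0.1, -2.2]
ft_force: [-0.3, -12.6, 2.5]
grip_width: 0.006
grip_force: 6.3
t 15.3 board mm [  61.8 -128.1] z 72.2 rpy [ 1.7957e+02 -1.1000e-01 -2.1900e+00] F [ -0.3 -12.6   2.5] grip 0.01
need shift tool mm [-1.8 -6.1  0.1]
need turn [ 0.0075 -0.0019 -0.0002]
time: 15.68
tool_pos: [0.6006, -0.1683, 0.0722]
orientation: [179.5, -0.1, -2.2]
ft_force: [-0.8, -13.9, 2.0]
grip_width: -0.001
grip_force: 6.8
t 15.675 board mm [  61.9 -124.7] z 72.2 rpy [ 1.7953e+02 -1.2000e-01 -2.1900e+00] F [ -0.8 -13.9   2. ] grip -0.0
need shift tool mm [-1.9 -2.7  0.2]
need turn [ 0.0083 -0.0021 -0.0003]
```

```bash
python3 -m jog '0 0 0 0 -0.002 0 1; 0 0 0 0 0 0 1;0 0 0 0 0 0 1'; python3 go.py 60 -122 72;python3 -m jog '0 0 0 0 -0.0015 0 1; 0 0 0 0 0 0 1'; python3 go.py 60 -122 72
```

```text
time: 16.05
tool_pos: [0.6007, -0.1668, 0.0722]
orientation: [179.5, -0.1, -2.2]
ft_force: [-0.6, -14.5, 1.7]
grip_width: 0.006
grip_force: 7.3
t 16.05 board mm [  61.9 -123.1] z 72.2 rpy [ 1.7949e+02 -1.2000e-01 -2.2000e+00] F [ -0.6 -14.5   1.7] grip 0.01
need shift tool mm [-1.9 -1.1  0.2]
need turn [ 0.0089 -0.0021 -0.0004]
time: 16.3
tool_pos: [0.6007, -0.1662, 0.0722]
orientation: [179.4, -0.1, -2.2]
ft_force: [-0.7, -16.7, 1.6]
grip_width: 0.004
grip_force: 8.4
t 16.3 board mm [  61.9 -122.6] z 72.2 rpy [ 1.7939e+02 -1.2000e-01 -2.1900e+00] F [ -0.7 -16.7   1.6] grip 0.0
need shift tool mm [-1.9 -0.6  0.2]
need turn [ 0.0107 -0.0022 -0.0002]
```

At 16.7 N the motion has nearly stopped, so the buffer is about fully in. I'll back off gently and check.

```bash
python3 -m jog '0 0 0 0 0.004 0 1; 0 0 0 0 0.004 0 1; 0 0 0 0 0.01 0 1; 0 0 0 0 0.025 0 1; 0 0 0 0 0 0 1'; python3 -m jog '0 0 0 0 0.01 -0.05 1; 0 0 0 0 0.03 -0.05 1; 0 0 0 -0.03 0.05 0 1; 0 0 0 -0.03 0.05 0 1; 0 0 0 -0.03 0.05 0 1'; python3 -m jog '0 0 0 -0.03 0.05 0 1; 0 0 0 -0.03 0.05 0 1; 0 0 0 0 0 0 1; 0 0 0 0 0 0 1'; python3 - <<'E'
from h import *
d=snap('top','t4'); cv2.imwrite('pics/t4c.png',cv2.resize(d['img'][225:355,255:435],None,fx=4.4,fy=4.4,interpolation=cv2.INTER_CUBIC)[:,:,::-1])
E
```

```text
time: 16.92
tool_pos: [0.5979, -0.2046, 0.0707]
orientation: [-180.0, 0.1, -2.3]
ft_force: [-0.3, 0.5, 0.1]
grip_width: 0.005
grip_force: 0.0
time: 17.55
tool_pos: [0.5003, -0.3901, 0.1713]
orientation: [-179.9, -0.0, -2.2]
ft_force: [-0.3, -0.3, 0.5]
grip_width: 0.007
grip_force: 0.0
time: 18.05
tool_pos: [0.4375, -0.4864, 0.1708]
orientation: [-179.9, 0.0, -2.2]
ft_force: [0.3, 0.6, 0.5]
grip_width: 0.008
grip_force: 0.0
```

View pics/t4c.png

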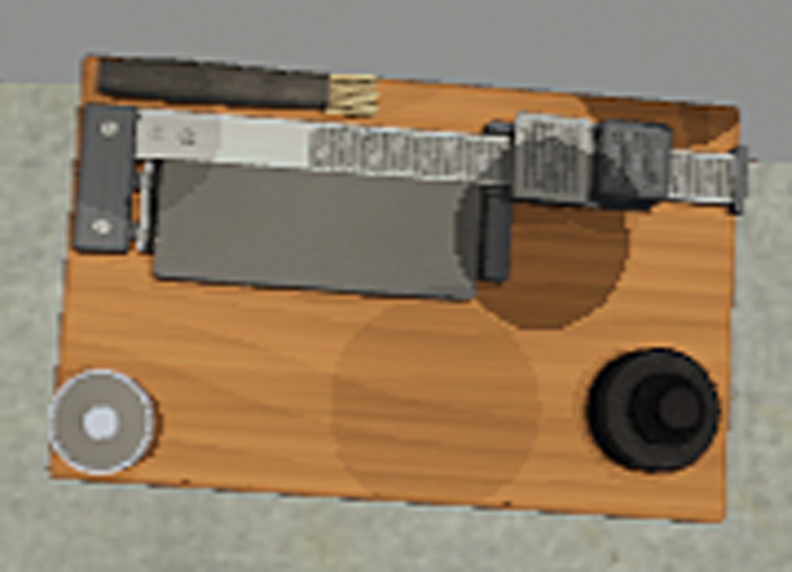

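The top view shows the stone at (153–478, 160–298) flat against the rail, held between the jaw arm and the pressed-in buffer plate. The plate's face moved from x ≈ 172 to 155, about 8 mm in. The tower's right edge went from 630 to 670, so the jaw is at about 0.041, below the 0.050 at which the buffer would be free. The other things haven't moved, and the robot is clear.

```bash
python3 -c "
from bench import ctrl
print(ctrl.job_done())"
```

```text
the job is handed in; nothing more can be done
None
```

The whetstone is clamped square against the rail between the two jaws, with the sprung buffer still pressed in about 8 mm after release; the job was handed in at about 18 s with nothing else on the board moved.

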